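# Slide the strip carrier home and snap its clip shut

## Task

Push the grey strip carrier along the loading station until it rests against the rear fence, then press the raised clip down until it snaps over and stays down by itself, locking the carrier. Leave the lab things standing around the station where they are.

Things in the scene. Friction and masses are not known exactly. Their poses are not given: they have to be found in the camera images.
- loader: loading station, fixed to the bench: black and metal plate, top 30 mm above the bench. Origin at its underside: plate from x = -100 to 140, y = -95 to 95 mm. Its x axis points from the open near edge to the rear fence: the carrier slides that way, between two side guides (10 mm high, inner faces at y = -72.5 and +72.5 mm).
- fence (a point): middle of the rear fence's near face, at its top: station x = 70, y = 0, z = 44 mm (14 mm above the plate). Axes as the station's. The clip is hinged on two ears just behind it (tops at z = 66 mm, within 22 mm of the middle in y); behind them a black spring housing (x 88 to 134 mm, y -25 to 25, top at z = 74 mm).
- carrier: grey plastic slab 100 x 140 x 12 mm (x, y, z), 0.2 to 0.4 kg, loose, flat on the plate between the guides with 2.5 mm play each side. Origin: centre of its underside; x points to the fence. A push lip (12 mm thick, 70 mm wide, top 32 mm above the underside) stands on its near edge. A slot 16 x 26 mm, 67 mm from the near edge, takes the clip's tooth. Slides with 1 to 3 N.
- carrier_push (a point): middle of the near face of the carrier's lip, 22 mm above its underside (52 mm above the bench). Axes as the carrier's. The face is flush with the slab's near edge and can be pushed anywhere from 30 to 62 mm above the bench. With the carrier home against the fence this point is at x = -30 mm in the station's frame; it starts 25 to 55 mm short of that.
- clip_pad (a point): centre of the top face of the clip's black thumb pad, 26 x 30 mm (x, y), at the free end of the steel lever, which points from the fence towards the near edge. In the station's frame: open (at the start) x = 27, y = 0, z = 86 mm; snapped down x = 19, y = 0, z = 61 mm. z axis out of the pad's face, tilted 0.45 rad when open, level when down.
- clip (a joint): clip lever angle, rad: 0 = open (raised), 0.45 = fully down. Hinge along the station's y at x = 77, z = 56 mm. Pressed down at the pad it resists up to about 10 N (near 0.1 rad), then ever less; past about 0.22 it snaps to 0.45 by itself and stays. Released earlier it springs back open. If the carrier is over 4 mm short of the fence, the tooth lands on the slab and the lever stops near 0.3.
- reagent: bystander, not to be disturbed: glass reagent bottle with an orange cap, 60 mm diameter, 130 mm high; origin at the centre of its underside
- dishes: bystander, not to be disturbed: stack of two clear dishes, 90 mm diameter, 32 mm high; origin at the centre of its underside
- tipbox: bystander, not to be disturbed: closed pipette-tip box, 124 x 89 x 62 mm (x, y, z); origin at the centre of its underside
- beaker: bystander, not to be disturbed: open glass beaker, 68 mm diameter, 85 mm high; origin at the centre of its underside
- vial: bystander, not to be disturbed: small amber vial with a white cap, 28 mm diameter, 55 mm high; origin at the centre of its underside
Things that resemble listed ones, but are neither listed nor needed, are in the scene too. Leave any pink or yellow look-alike of the carrier alone.

How it is judged:
By the outcome, as a careful person would: the job done as asked, in the order asked, and still so for the second after the job is handed in, with the robot touching nothing.
It also fails if it takes over 35 s, if anything falls off the work surface, if the arm or the gripper's body presses on something with over 40 N, if the wrist force passes 120 N, or if a joint passes its speed limit or range.

## Robot

A 7-joint arm with a two-finger parallel gripper is mounted at the origin on the work surface. World frame = base frame: x ahead of the robot, y to its left, z up, the work surface at z = 0. Lengths are in mm, angles in rad, forces in N, time in s.
With the tool pointing down it reaches from about 425 to 875 mm from the base axis. Payload 8.4 kg.
Tool frame: the origin (TCP) lies on the centre line of the jaws, within the pads' length; the fingertips stand 22 mm ahead of it and the grasp point (between the pads) lies 3 mm ahead of it (bot.nose_length is the distance from the TCP to the fingertips, in mm); z points along the fingers, y is the line along which they close (so a half turn about z gives the same grasp; the last joint's range is limited). The gripper opens to 85 mm and grips with 20 to 120 N. Pads are 22 mm wide; open, the fingers measure 114 mm over their backs; the gripper's body (76 mm by 85 mm) begins 54 mm behind the grasp point. The pads swing forward as they close: fully open they stand 13 mm farther back than shut.
Start: joints at [-1.212, 0.333, 0.04, 1.465, -0.013, 1.343, -0.059], TCP at [287.282, 583.039, 253.308] pointing down, gripper open.
Joint ranges: [-2.58, 2.58], [-0.38, 2.09], [-1.3, 1.39], [0.25, 2.4], [-1.5, 4.64], [0.08, 2.09], [-2.65, 2.65]. Speed limits (rad/s): [2.22, 2.22, 2.79, 2.79, 3.14, 3.14, 3.14].

## Interface

Orientations are given as [roll, pitch, yaw] about the fixed x, y, z axes, in that order (R = Rz(yaw) Ry(pitch) Rx(roll)).
In Python, from workcell import sensors, grab_frame, get_calibration, finish_job, silhouettes, bot gives the robot as it stands.
- The arm moves only by the shell command python3 -m pendant 'ROWS'. ROWS is JSON, a list of rows, each a list of 3 entries, a list of its own where there are three numbers: the closure in counts, from 0 (fully open) to 255 (shut), then the shift along the tool's x, y, z in mm, then the turn about the tool's z in degrees. In form: [[grip, [tx, ty, tz], yaw], ...]. A call has 1 to 8 rows; each row is the pose to reach, as a shift and turn from the pose commanded when the call began, along the tool's axes at that moment; what a row does not reach only later rows make up. A row lasts 1/10 s, in which the tool goes at most 50 mm and 8.59 degrees, less where a joint would pass 70% of its speed; a pose out of reach is approached as far as the arm can. A call with a gripper value outside its range is refused whole. The fingers move at their own pace and stop on an object; the grip force is fixed at half the most. Time passes only in rows, so rows that repeat a pose let the fingers close. It gives the time, the measured TCP pose, the force, the opening and the grip force at its end, in the units of the state.
- sensors.observe(): the state, without advancing time (a new reading comes with each control period).
- grab_frame(name): name is "scene" or "side" or "wrist"; returns the picture (384x512x3 uint8, blue, green, red); there is no depth.
- get_calibration(name): a dict with "mtx" (3x3 intrinsics, pixels), "pose" (4x4, takes a point from camera to world coordinates); the wrist camera has in their place "tool_from_camera" (4x4, takes a point from camera to tool coordinates, whose origin is the TCP and whose axes are the flange's). Camera axes: x right, y down, z forward; pixel columns grow to the right and rows downward; lengths in mm; the calibration is good to about 2 mm. A picture is of the moment at which its call begins: read the wrist's pose just before it. get_calibration takes no time and is no camera call.
- finish_job(): hands the job in; it is judged then, once.
Trained networks look in the newest picture that a camera, given by its name, has taken for a name from the list of things; names that differ only in an ending like _2 or _b are one class to them, and where a whole thing is asked for, a point or a joint stands for the part that bears it (a point fixed in the world has none). Each returns a list of dicts, best first, with "conf" (0 to 1); they miss things now and then, are a little off and sometimes report something else, mostly with a low value. They report only what shows in the picture. A call takes as long as a camera call. They do not tell look-alikes from the thing itself.
- silhouettes(thing, camera): "region" (384x512 bool, what is visible of it) and "box" ([left, top, width, height] in pixels, round what is visible of it).
The state is a dict: "clock": time; "joint_pos": joint angles; "qd": joint speeds; "tau": joint torques, N m; "eef_pos": TCP position; "tcp_rot": TCP orientation; "ft_force": force on the tool from outside, world axes, zero at the start; "torque": the same for the moment, N m; "gripper_width": finger opening in mm; "gripper_force": force on a finger pad.
Only numpy, scipy, OpenCV 4.12 (cv2) and the standard library are available. Lean on these libraries where they do the work, as an engineer would, in place of code of your own. Each camera call takes 0.05 s, during which the arm holds its last target. There are 200 camera calls.

## Working session

There is one attempt and no reset: what is moved stays moved. The work goes in short steps, Python scripts to look and compute and a shell command to move; the robot and the scene stay as the last step left them, time stands still between calls to the robot, and variables do not carry over. Pictures are saved under pics/ and viewed, at most 10 in all, crops included, and the job is handed in when it is done.

```bash
mkdir -p pics; cat > h.py <<'E'
import numpy as np, cv2
from workcell import *
def ray(name,uv):
    c=get_calibration(name);P=np.array(c["pose"]);K=np.array(c["mtx"])
    d=P[:3,:3]@np.linalg.solve(K,[uv[0],uv[1],1.]);return P[:3,3],d
def onz(name,uv,z):
    o,d=ray(name,uv);return o+d*(z-o[2])/d[2]
def proj(name,X):
    c=get_calibration(name);P=np.array(c["pose"]);K=np.array(c["mtx"])
    p=K@(P[:3,:3].T@(np.array(X,float)-P[:3,3]));return p[:2]/p[2]
E
python3 - <<'E'
from h import *
s=sensors.observe();print(s["clock"],s["eef_pos"],s["tcp_rot"],s["gripper_width"],s["ft_force"])
for n in("scene","side"):
    im=grab_frame(n);cv2.imwrite(f"pics/{n}0.png",im)
    print(n,np.round(get_calibration(n)["pose"],2).tolist())
    for t in("loader","carrier","clip"):
        for r in silhouettes(t,n)[:2]:
            ys,xs=np.nonzero(r["region"]);print(n,t,round(r["conf"],2),r["box"],xs.mean(),ys.mean())
E
```

```text
0.0 [287.13094625 582.68043365 252.44160278] [-3.13999824e+00  8.90469782e-05  2.68372497e+00] 85.68369931257683 [ 0.03381894  0.44880277 -0.34178449]
scene [[-0.16, 0.56, -0.81, 1171.47], [0.99, 0.1, -0.13, 168.08], [0.01, -0.82, -0.57, 551.44], [0.0, 0.0, 0.0, 1.0]]
scene loader 0.89 [229.8, 200.0, 111.8, 94.0] 286.4120321790836 252.98461000349772
scene carrier 0.95 [259.1, 192.8, 71.9, 43.8] 297.0209973753281 215.4036745406824
scene carrier 0.89 [126.8, 168.3, 61.0, 41.7] 159.34423897581792 188.1009957325747
scene clip 0.59 [284.1, 208.5, 14.5, 29.9] 289.1186943620178 224.64094955489614
side [[0.99, -0.09, 0.08, 489.72], [-0.12, -0.73, 0.67, -444.91], [-0.0, -0.68, -0.74, 646.28], [0.0, 0.0, 0.0, 1.0]]
side loader 0.94 [210.4, 146.3, 103.9, 69.9] 270.72808547754033 186.32402965547317
side carrier 0.83 [126.8, 145.1, 64.0, 47.7] 158.09501187648456 168.27672209026127
side carrier 0.73 [213.7, 154.1, 48.4, 43.5] 239.50853054485415 174.77600440286187
side clip 0.85 [259.6, 154.3, 30.1, 17.0] 272.6701754385965 163.76140350877193
```

```bash
python3 -c "
import cv2
for n,(x,y) in dict(scene=(100,130),side=(100,80)).items():
    im=cv2.imread(f'pics/{n}0.png');cv2.imwrite(f'pics/{n}0c.png',cv2.resize(im[y:y+200,x:x+266],None,fx=3,fy=3,interpolation=2))"
```

```text
(no output)
```

View pics/scene0c.png

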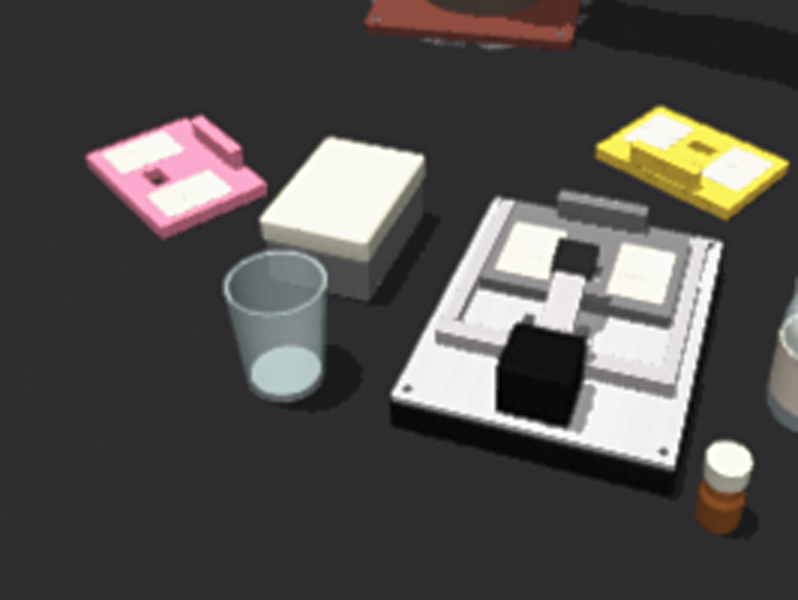

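View pics/side0c.png

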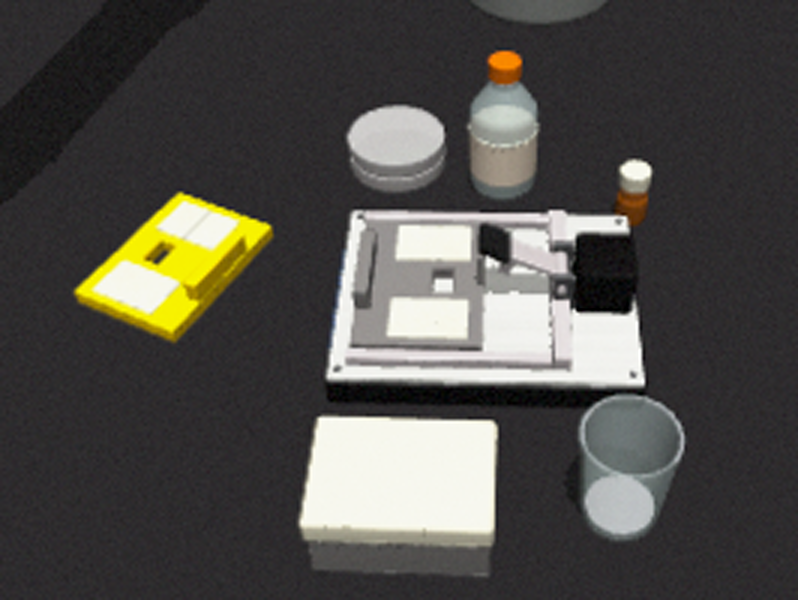

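The scene view shows the station with its fence towards the camera. The plate-top corners are at crop px (497,198), (722,240), (392,402) and (676,466). The side view shows the carrier lip on the left and the clip raised, with plate corners at (350,210), (630,215), (328,382) and (643,385). The tip box and beaker are on the -y side, and the dishes, bottle and vial are on the +y side.

```bash
cat > fit.py <<'E'
from h import *
from scipy.optimize import least_squares
sc={(-100,-95):(497,198),(-100,95):(722,240),(140,-95):(392,402),(140,95):(676,466)}
si={(-100,95):(350,210),(140,95):(630,215),(-100,-95):(328,382),(140,-95):(643,385)}
obs=[("scene",k,np.array(v)/3+[100,130]) for k,v in sc.items()]+[("side",k,np.array(v)/3+[100,80]) for k,v in si.items()]
def st(p,X):
    c,s=np.cos(p[2]),np.sin(p[2]);return np.array([p[0]+c*X[0]-s*X[1],p[1]+s*X[0]+c*X[1],X[2]])
f=lambda p:np.concatenate([proj(n,st(p,(*k,30)))-uv for n,k,uv in obs])
r=least_squares(f,[600,0,0]);print(r.x,np.round(f(r.x),1))
p=r.x
E
python3 - <<'E'
from fit import *
from scipy.spatial.transform import Rotation as R
for n,uv in(("scene",(558/3+100,194/3+130)),("scene",(648/3+100,208/3+130)),("side",(375/3+100,230/3+80)),("side",(367/3+100,307/3+80))):
    X=onz(n,uv,62);c,s=np.cos(p[2]),np.sin(p[2]);d=X[:2]-p[:2];print(n,"lip top corner, station",c*d[0]+s*d[1],-s*d[0]+c*d[1])
for nm,X in dict(push=(-70,0,52),padopen=(27,0,86),paddown=(19,0,61)).items(): print(nm,st(p,X),proj("side",st(p,X)))
for t in("dishes","reagent","tipbox","beaker"):
    for n in("side",):
        grab_frame(n)
        for q in silhouettes(t,n)[:1]:
            b=q["box"];print(t,q["conf"],onz(n,(b[0]+b[2]/2,b[1]+b[3]),0))
E
```

```text
[ 5.55940484e+02  1.55664321e+02 -1.45898440e-01] [-1.7 -0.2  0.8  0.6 -1.5 -0.9  0.8  1.5 -0.7 -0.3 -0.8 -0.8 -1.8 -0.9
  1.5 -0.2]
scene lip top corner, station -77.25349969299027 -35.30628433419715
scene lip top corner, station -81.01440460698026 34.70476952903002
side lip top corner, station -69.48867025410293 34.1188376182017
side lip top corner, station -68.55397552378248 -50.77229445430578
push [486.68418606 165.84101742  52.        ] [223.89002633 169.61700951]
padopen [582.65362787 151.7390233   86.        ] [265.30300964 159.53952243]
paddown [574.73862236 152.90207436  61.        ] [261.7061147 167.3774796]
dishes 0.6 [516.00917895 326.57321581   0.        ]
reagent 0.59 [616.57632278 306.85199546   0.        ]
tipbox 0.66 [492.64286201 -78.16625919   0.        ]
beaker 0.64 [651.98918564 -65.22995607   0.        ]
```

```bash
python3 -m pendant '[[255,[-28,-26,0],-2],[255,[-60,-55,0],-5],[255,[-92,-84,0],-8],[255,[-124,-114,0],-11],[255,[-156,-143,0],-14],[255,[-188,-172,0],-17],[255,[-220,-202,0],-17.8],[255,[-252,-231,0],-17.8]]'
python3 - <<'E'
from fit import *
s=sensors.observe();e=np.array(s["eef_pos"]);print(e,s["tcp_rot"],s["clock"])
from scipy.spatial.transform import Rotation as R
d=st(p,(-112,0,85))-e;print(R.from_euler("xyz",s["tcp_rot"]).as_matrix().T@d)
E
```

```text
clock: 1.6
eef_pos: [411.6, 262.6, 253.6]
tcp_rot: [3.141, 0.0, 2.995]
ft_force: [1.4, 0.2, -0.2]
gripper_width: 0.2
gripper_force: 0.0
[ 5.55940484e+02  1.55664321e+02 -1.45898440e-01] [-1.7 -0.2  0.8  0.6 -1.5 -0.9  0.8  1.5 -0.7 -0.3 -0.8 -0.8 -1.8 -0.9
  1.5 -0.2]
[411.63047778 262.62122727 253.59092593] [3.14095208e+00 2.88626398e-04 2.99489130e+00] 1.6
[-46.34579796 -84.91133839 168.5499518 ]
```

```bash
python3 -m pendant '[[255,[-20,-35,0],0],[255,[-40,-70,10],0],[255,[-46,-85,50],0],[255,[-46,-85,85],0],[255,[-46,-85,100],0],[255,[-46,-85,100],0]]'
python3 - <<'E'
from fit import *
from scipy.spatial.transform import Rotation as R
s=sensors.observe();print(s["eef_pos"],s["clock"])
im=grab_frame("wrist");T=np.eye(4);T[:3,:3]=R.from_euler("xyz",s["tcp_rot"]).as_matrix();T[:3,3]=s["eef_pos"]
c=get_calibration("wrist");np.savez("w1.npz",P=T@np.array(c["tool_from_camera"]),K=c["mtx"])
P=T@np.array(c["tool_from_camera"]);K=np.array(c["mtx"]);print(np.round(P,2))
def pw(X): q=K@(P[:3,:3].T@(X-P[:3,3]));return q[:2]/q[2]
cv2.imwrite("pics/w1raw.png",im)
for X in[(-80,-35,62),(-80,35,62),(-100,-95,30),(-100,95,30),(27,0,86),(70,-72.5,44),(70,72.5,44)]:
    u=pw(st(p,X));print(X,u);cv2.drawMarker(im,tuple(int(v) for v in u),(0,0,255),0,10,1)
cv2.imwrite("pics/w1.png",cv2.resize(im,None,fx=1.5,fy=1.5))
E
```

```text
clock: 2.2
eef_pos: [443.0, 172.8, 151.4]
tcp_rot: [-3.139, -0.003, 2.994]
ft_force: [-0.1, -0.0, 0.7]
gripper_width: -0.2
gripper_force: 0.0
[ 5.55940484e+02  1.55664321e+02 -1.45898440e-01] [-1.7 -0.2  0.8  0.6 -1.5 -0.9  0.8  1.5 -0.7 -0.3 -0.8 -0.8 -1.8 -0.9
  1.5 -0.2]
[442.96356463 172.7824144  151.35669872] 2.2
[[ 1.5000e-01  9.5000e-01  2.6000e-01  3.7546e+02]
 [ 9.9000e-01 -1.4000e-01 -4.0000e-02  1.8418e+02]
 [-0.0000e+00  2.7000e-01 -9.6000e-01  2.7318e+02]
 [ 0.0000e+00  0.0000e+00  0.0000e+00  1.0000e+00]]
(-80, -35, 62) [203.62083682 247.76489447]
(-80, 35, 62) [301.77720413 247.72983933]
(-100, -95, 30) [133.04870649 206.75845711]
(-100, 95, 30) [373.00460921 206.60368651]
(27, 0, 86) [252.86187737 396.34880789]
(70, -72.5, 44) [171.99441088 392.69272155]
(70, 72.5, 44) [334.79233986 392.80004747]
```

View pics/w1.png

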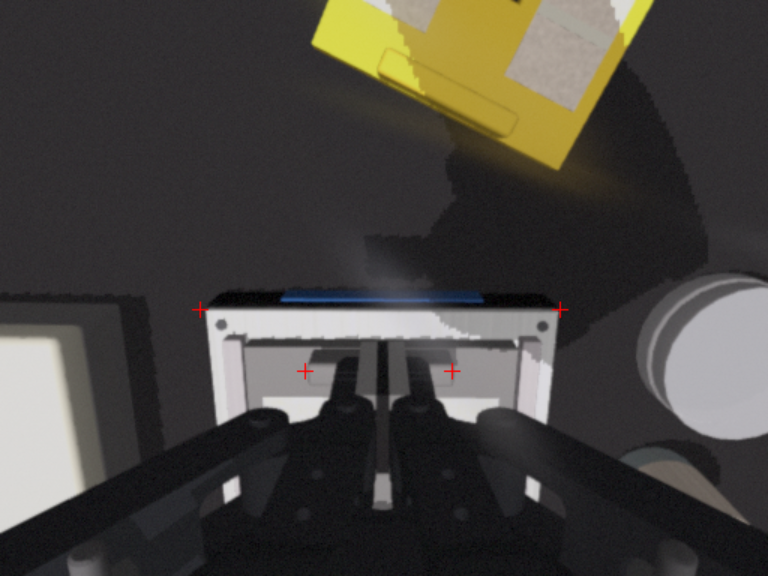

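The wrist picture shows the plate's near corners at (208,310) and (557,310), within about 1.5 mm of the prediction. The top near edge of the lip runs (308–455, 362), so its face is at station x ≈ -84, which leaves about 54 mm of travel. I'll descend behind the lip.

```bash
python3 -m pendant '[[255,[0,1,30],0],[255,[0,1,60],0],[255,[0,1,80],0],[255,[0,1,85],0],[255,[-5,1,85],0],[255,[-12,1,85],0]]'; python3 -m pendant '[[255,[-5,0,0],0],[255,[-12,0,0],0],[255,[-20,0,0],0],[255,[-28,0,0],0],[255,[-34,0,0],0],[255,[-40,0,0],0],[255,[-44,0,0],0],[255,[-44,0,0],0]]'
```

```text
clock: 2.85
eef_pos: [457.7, 173.5, 70.0]
tcp_rot: [3.14, 0.002, 2.995]
ft_force: [-0.1, 0.3, -0.5]
gripper_width: 0.0
gripper_force: 0.0
clock: 3.65
eef_pos: [500.6, 166.1, 68.3]
tcp_rot: [-3.141, 0.001, 2.994]
ft_force: [0.3, -0.4, -0.3]
gripper_width: -0.1
gripper_force: 0.0
```

```bash
python3 -m pendant '[[255,[-3,0,0],0],[255,[-6,0,0],0],[255,[-9,0,0],0]]'; python3 -m pendant '[[255,[-1,0,0],0],[255,[-2,0,0],0],[255,[-3,0,0],0]]';python3 -m pendant '[[255,[-1,0,0],0],[255,[-2,0,0],0],[255,[-3,0,0],0]]'
```

```text
clock: 3.95
eef_pos: [508.8, 165.0, 68.2]
tcp_rot: [-3.142, -0.0, 2.995]
ft_force: [-0.9, -0.3, -0.1]
gripper_width: 0.2
gripper_force: 0.7
clock: 4.25
eef_pos: [511.7, 164.6, 68.3]
tcp_rot: [-3.142, -0.0, 2.994]
ft_force: [-2.3, 1.8, 0.1]
gripper_width: 0.3
gripper_force: 0.8
clock: 4.55
eef_pos: [514.0, 164.2, 68.2]
tcp_rot: [-3.141, -0.001, 2.995]
ft_force: [-8.4, -0.7, 6.2]
gripper_width: 0.2
gripper_force: 4.0
```

```bash
python3 -m pendant '[[255,[-1,0,0],0],[255,[-2,0,0],0]]'
python3 - <<'E'
from h import *
for n in("scene","side"): 
    im=grab_frame(n); y,x=(185,220) if n=="scene" else (135,200)
    cv2.imwrite(f"pics/{n}1.png",im); a=cv2.resize(im[y:y+110,x:x+130],None,fx=3,fy=4.5,interpolation=2)
    globals()[n]=a
cv2.imwrite("pics/j1.png",np.hstack([scene,side]))
E
```

```text
clock: 4.75
eef_pos: [514.2, 164.3, 68.1]
tcp_rot: [-3.141, -0.005, 2.995]
ft_force: [-15.9, 1.1, 12.5]
gripper_width: 0.1
gripper_force: 8.1
```

View pics/j1.png

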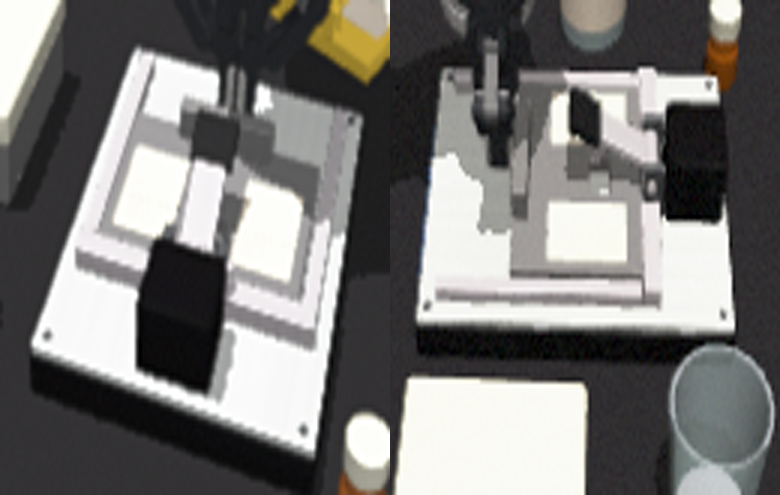

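Both views show the slab's front edge touching the fence, and the force rose to 16 N with no further motion, so the carrier is home. I'll back off, rise and go over the pad.

```bash
python3 -m pendant '[[255,[8,0,0],0],[255,[16,0,0],0],[255,[16,0,-25],0],[255,[16,0,-55],0],[255,[16,0,-70],0],[255,[16,0,-70],0]]'
python3 - <<'E'
from fit import *
from scipy.spatial.transform import Rotation as R
s=sensors.observe();e=np.array(s["eef_pos"]);print(e,s["ft_force"])
M=R.from_euler("xyz",s["tcp_rot"]).as_matrix()
q=st(p,(24+1.5-1.5,1.4,115))
print("shift to pad, by cameras",M.T@(q-e))
g=np.array([514.2,164.3,138])+65*np.array([np.cos(p[2]),np.sin(p[2]),0])
print("by contact",M.T@(g-e))
# pad seen by both fixed cameras
E
```

```text
clock: 5.45
eef_pos: [502.2, 166.8, 140.8]
tcp_rot: [3.139, 0.004, 2.994]
ft_force: [0.1, 0.1, -0.6]
gripper_width: -0.1
gripper_force: 0.0
[ 5.55940484e+02  1.55664321e+02 -1.45898440e-01] [-1.7 -0.2  0.8  0.6 -1.5 -0.9  0.8  1.5 -0.7 -0.3 -0.8 -0.8 -1.8 -0.9
  1.5 -0.2]
[502.20769392 166.84274699 140.79646417] [ 0.08729767  0.07624919 -0.63013816]
shift to pad, by cameras [-78.68179992  -1.82054205  26.11765371]
by contact [-77.2232631   -0.67888594   3.1146862 ]
```

```bash
python3 -m pendant '[[255,[-25,0,0],0],[255,[-52,-1,0],0],[255,[-72,-1,0],0],[255,[-78,-1,0],0],[255,[-78,-1,10],0],[255,[-78,-1,20],0],[255,[-78,-1,20],0]]'; python3 -m pendant '[[255,[0,0,3],0],[255,[0,0,6],0],[255,[0,0,9],0],[255,[0,0,12],0]]';python3 -m pendant '[[255,[0,0,3],0],[255,[0,0,6],0],[255,[0,0,6],0]]'
```

```text
clock: 6.15
eef_pos: [575.6, 153.9, 115.9]
tcp_rot: [-3.14, -0.003, 2.995]
ft_force: [0.2, 0.2, 0.4]
gripper_width: 0.0
gripper_force: 0.0
clock: 6.55
eef_pos: [578.2, 154.2, 107.1]
tcp_rot: [3.141, 0.001, 2.995]
ft_force: [-2.1, 1.2, 7.8]
gripper_width: 0.1
gripper_force: 3.6
clock: 6.85
eef_pos: [578.2, 154.3, 101.0]
tcp_rot: [3.141, 0.001, 2.995]
ft_force: [-0.8, 0.4, 7.6]
gripper_width: 0.1
gripper_force: 3.5
```

```bash
python3 -m pendant '[[255,[0,0,3],0],[255,[0,0,6],0],[255,[0,0,6],0]]';python3 -m pendant '[[255,[0,0,3],0],[255,[0,0,6],0],[255,[0,0,6],0]]'
python3 - <<'E'
from h import *
for n in("scene","side"): 
    im=grab_frame(n); y,x=(185,220) if n=="scene" else (135,200)
    globals()[n]=cv2.resize(im[y:y+110,x:x+130],None,fx=3,fy=4.5,interpolation=2)
cv2.imwrite("pics/j2.png",np.hstack([scene,side]))
E
```

```text
clock: 7.15
eef_pos: [577.5, 153.7, 93.8]
tcp_rot: [-3.141, -0.0, 2.995]
ft_force: [-0.3, -0.2, 0.4]
gripper_width: 0.0
gripper_force: 0.0
clock: 7.45
eef_pos: [577.5, 153.7, 87.7]
tcp_rot: [-3.141, -0.001, 2.994]
ft_force: [-0.7, 0.3, 0.4]
gripper_width: -0.2
gripper_force: 0.0
```

View pics/j2.png

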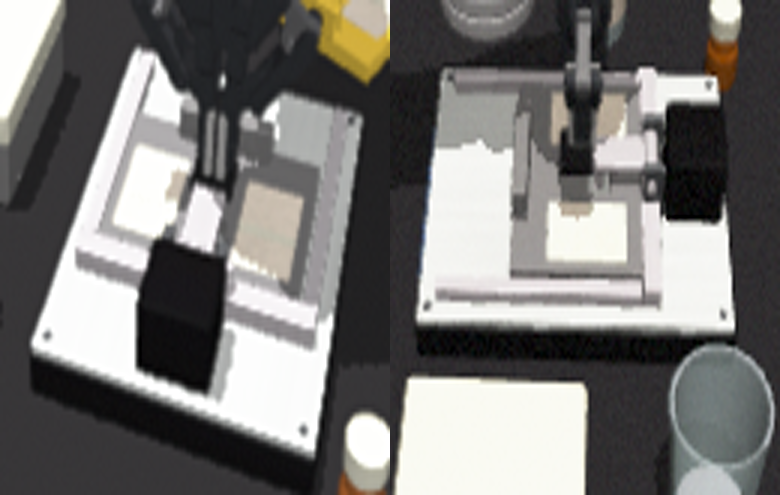

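The side view shows the lever level. The press force vanished at tip z ≈ 72 and stayed zero at 66, so the clip is below the 0.3 rad jam height. I'll retreat and check that it stays down.

```bash
python3 -m pendant '[[255,[0,0,-15],0],[255,[0,0,-45],0],[255,[0,0,-80],0],[255,[10,0,-115],0],[255,[35,0,-130],0],[255,[70,0,-135],0],[255,[95,0,-135],0],[255,[95,0,-135],0]]'
python3 - <<'E'
from h import *
for n in("scene","side"): 
    im=grab_frame(n); y,x=(185,220) if n=="scene" else (135,200)
    globals()[n]=cv2.resize(im[y:y+110,x:x+130],None,fx=3,fy=4.5,interpolation=2)
cv2.imwrite("pics/j3.png",np.hstack([scene,side]))
E
```

```text
clock: 8.35
eef_pos: [481.6, 168.6, 225.1]
tcp_rot: [3.14, 0.0, 2.997]
ft_force: [1.3, -0.6, -0.2]
gripper_width: -0.0
gripper_force: 0.0
```

View pics/j3.png

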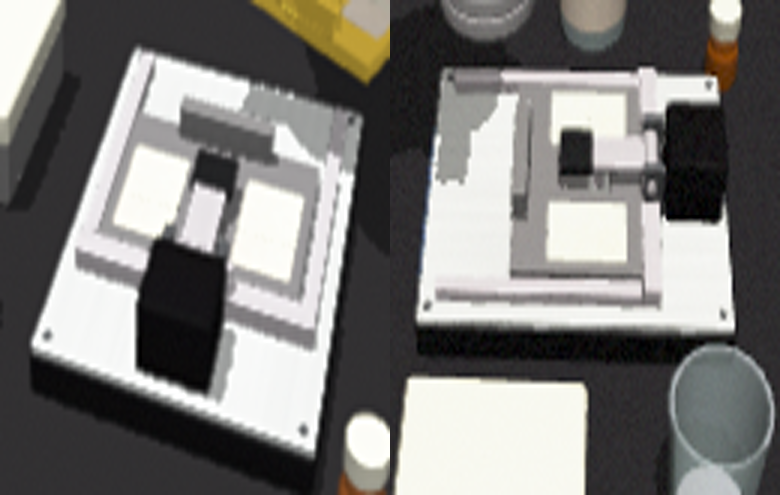

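With the arm clear, the clip stays level (side view pad at (575,150)), the carrier rests against the fence, and the bystanders in view have not moved.

```bash
python3 -c "
from workcell import finish_job
print(finish_job())"
```

```text
the job is handed in; nothing more can be done
None
```

The carrier is against the rear fence, the clip is snapped down and holds by itself, and the job was handed in at about 8.5 s of the 35 s allowed, with no contact with the bystanders.

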